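# Dead flashlight in the vise: screw off the tail cap and draw the cell

## Robot

A 6-joint arm with a two-finger parallel gripper is mounted at the origin on the work surface. World frame = base frame: x ahead of the robot, y to its left, z up, the work surface at z = 0. Lengths are in m, angles in rad, forces in N, time in s.
With the tool pointing down it reaches from about 0.325 to 1 m from the base axis. Payload 5.1 kg.
Tool frame: the origin (TCP) lies on the centre line of the jaws, within the pads' length; the fingertips stand r.tip_reach ahead of it and the grasp point (between the pads) lies 2 mm behind it (r.tip_reach is the distance from the TCP to the fingertips, in m); z points along the fingers, y is the direction in which the jaws open and shut (so a half turn about z gives the same grasp; the last joint's range is limited). The gripper opens to 85 mm and grips with 20 to 120 N. Pads are 22 mm wide; open, the fingers measure 114 mm over their backs; the gripper's body (76 mm by 85 mm) begins 54 mm behind the grasp point. The pads swing forward as they close: fully open they stand 13 mm farther back than shut.
Start: joints at [-1.364, 0.124, 1.65, -0, 1.367, -0.083], TCP at [0.186, -0.623, 0.248] pointing down, gripper open.
Joint ranges: [-2.61, 2.61], [-1.02, 2.33], [0.03, 2.71], [-1.35, 4.49], [0.32, 2.68], [-2.91, 2.91]. Speed limits (rad/s): [2.57, 2.57, 3.14, 3.14, 3.14, 3.14].

## Interface

Orientations are given as a 3x3 rotation matrix whose columns are the frame's x, y, z axes.
In Python, from cell import r, grab_frame, calibration, boxes_of, silhouettes, landmark_of gives the robot as it stands. The module is installed in compiled form; this text tells all that it offers.
- The arm moves only by the tool jog_arm, never from a script. Its argument "plan" is a list of rows, each a list of 2 entries, a list of its own where there are three numbers: the shift along the tool's x, y, z in cm, then the turn, a rotation vector about the tool's x, y, z in rad. In form: [[[tx, ty, tz], [ax, ay, az]], ...]. A call has 1 to 12 rows; each row is the pose to reach, as a shift and turn from the pose commanded when the call began, along the tool's axes at that moment; what a row does not reach only later rows make up. A row lasts 1/8 s, in which the tool goes at most 62.5 mm and 10.7 degrees, less where a joint would pass 70% of its speed; a pose out of reach is approached as far as the arm can. A call with a gripper value outside its range is refused whole. "grip" is the opening, from -1 (shut) to 1 (fully open), set as the call begins (left out, the last holds). The fingers move at their own pace and stop on an object; "squeeze" is the grip in N (left out, the last holds). Time passes only in rows, so rows that repeat a pose let the fingers close. It gives the time, the measured TCP pose, the force and the opening at its end, in the units of the state.
- r.state(): the state, without advancing time (a new reading comes with each control period).
- grab_frame(name): name is "scene" or "top" or "wrist"; returns the picture (420x560x3 uint8, blue, green, red); there is no depth.
- calibration(name): a dict with "fx", "fy", "cx", "cy" (pixels), "rvec" (rotation vector, rad) and "tvec" (3), from world to camera coordinates, as OpenCV has them; the wrist camera has in their place "mount" (4x4, takes a point from camera to tool coordinates, whose origin is the TCP and whose axes are the flange's). Camera axes: x right, y down, z forward; pixel columns grow to the right and rows downward; lengths in m; the calibration is good to about 2 mm. A picture is of the moment at which its call begins: read the wrist's pose just before it. calibration takes no time and is no camera call.
- r.hand_in(): hands the job in, once; it reports no verdict.
Trained networks look in the newest picture that a camera, given by its name, has taken for a name from the list of things; names that differ only in an ending like _2 or _b are one class to them, and where a whole thing is asked for, a point or a joint stands for the part that bears it (a point fixed in the world has none). Each returns a list of dicts, best first, with "p" (0 to 1); they miss things now and then, are a little off and sometimes report something else, mostly with a low value. They report only what shows in the picture. A call takes as long as a camera call. They do not tell look-alikes from the thing itself.
- boxes_of(camera, label): "point" ([x, y, z] in m, in world coordinates, good to about 4 mm: the middle of the surface that is visible of it).
- silhouettes(camera, label): "mask" (420x560 bool, what is visible of it).
- landmark_of(camera, label): "point" ([x, y, z] in m, in world coordinates, good to about 4 mm: a listed point, or the origin of a listed thing).
The state is a dict: "time": time; "joint_positions": joint angles; "joint_velocities": joint speeds; "joint_torque": joint torques, N m; "ee_pos": TCP position; "ee_rot": TCP orientation; "wrist_force": force on the tool from outside, world axes, zero at the start; "ft_torque": the same for the moment, N m; "width": finger opening in m.
Only numpy, scipy, OpenCV 4.12 (cv2) and the standard library are available. Lean on these libraries where they do the work, as an engineer would, in place of code of your own. Each camera call takes 0.05 s, during which the arm holds its last target. There are 200 camera calls.

## Task

The blue flashlight clamped in the vise is dead. Break its tail cap loose and unscrew it, regripping as often as it takes, until it lifts free; stand the cap in the empty front bin of the clear organizer, then draw the green cell out of the flashlight and set it down gently in the orange tub. Leave the spray can, the detergent bottle, the wrench, the nut driver and the open flap as they are.

Things in the scene. Friction and masses are not known exactly. Their poses are not given: they have to be found in the camera images.
- vise: gray vacuum-base bench vise, fixed to the counter. Origin on the counter straight below the flashlight's axis, z up. Round foot 114 mm across and 40 mm high; two jaws 76 mm wide (x), their outer faces at y = +47 and -47 mm and their tops 128 mm above the counter; clamp screw with a cross bar (80 mm long, 57 mm high) at y = -103 mm; red lever 34 mm high at x = -88 mm
- mouth (a point): centre of the open end of the flashlight's barrel, on its upright axis, 179 mm above the counter, covered by the tail cap until that is off. The blue flashlight (177 mm with its cap) stands lens down between the jaws and cannot turn or lift. Its neck is 39 mm across outside (45 mm over the thread) and 34.4 mm inside, from 149 to 179 mm above the counter; below lies the 44 mm barrel
- cap: black ribbed tail cap, 57 mm across, 60 mm tall, 90 g. Origin at the centre of its open (lower) rim, z up; screwed home, its rim is 150 mm and its top 210 mm above the counter. Right-hand two-start thread: counterclockwise from above unscrews it, rising 16 mm per turn from 26 degrees on; torque up to 0.4 N m. It comes off after 215 to 225 degrees and till then cannot be pulled off
- cap_center (a point): centre of the tail cap, 30 mm above its open rim. A spring inside the cap presses the cell with 10 N, easing as the cap rises; once off the thread (about 9 mm up) the cap springs up 2 to 3 mm and sits loose on the neck. Turned on counterclockwise it rides up the next thread start (11 mm up at 320 degrees, 15 mm at 400) and drops back; turned clockwise it engages again
- cell: green rechargeable cell, a cylinder 32 mm across and 70 mm long, 145 g, standing loose in the barrel with 1.2 mm clearance all round. Origin at the centre of its lower end, z along it. In the flashlight its lower end is 127 mm and its top 197 mm above the counter, so with the cap off its top 18 mm stand out of the mouth; it must rise 52 mm to come clear
- cell_center (a point): centre of the cell, 35 mm above its lower end
- organizer: clear acrylic parts organizer, fixed, 150 (x) by 222 (y) by 30 mm high, origin at the centre of its underside, y along its length, floor 4 mm thick, walls 3 mm. Two front bins (-x side): the one at +y is empty, the one at -y holds chrome sockets up to 40 mm high; a long rear bin (+x side) holds the socket wrench
- bin (a point): centre of the floor of the empty front bin, 4 mm above the counter; the bin is 94 mm (x) by 107 mm (y) inside, its walls stand 26 mm above its floor; axes as the organizer's
- flap (a joint): hinge of the organizer's clear flap along its rear (+x) rim, 32 mm above the counter; 0 = shut, 1.57 = upright, about 1.65 to 1.93 = standing open and leaning back, where it stays by friction
- flap_edge (a point): middle of the flap's free edge; the flap is 146 mm from hinge to edge and 222 mm wide
- tub: orange open tub for spent cells, fixed, 120 by 120 by 55 mm, origin at the centre of its underside, walls and floor 4 mm
- tub_in (a point): centre of the tub's inner floor, about 4 mm above the counter
- spray_can: yellow spray can with a red top, loose and upright beside the vise's +y jaw, 53 mm across, 220 mm tall (its red top, 40 mm across, is the last 50 mm), origin at the centre of its base; leave alone
- detergent: white detergent bottle with a green label and blue cap, loose and upright beside the tub (its +y side), 90 (x) by 56 (y) mm, shoulders at 165 mm, 210 mm tall with its cap, 700 g, origin at the centre of its base; leave alone
- wrench: chrome socket wrench lying in the organizer's rear bin, loose, 179 mm long (y), 34 mm wide at the head, 17 mm high, origin at the middle of its underside; leave alone
- nut_driver: nut driver with a black rubber grip lying on the counter before the tub, loose, 191 mm long (its x; 98 mm towards the grip's end, 93 mm towards the tip), 29 mm thick, origin on its underside; leave alone
Not all that is in view belongs to the job. Of the things that look like the cap, the smallest one is meant.

How it is judged:
By the outcome, as a careful person would: the job done as asked, in the order asked, and still so for the second after the job is handed in, with the robot touching nothing.
It also fails if it takes over 72 s, if anything falls off the work surface, if the arm or the gripper's body presses on something with over 40 N, if the wrist force passes 120 N, or if a joint passes its speed limit or range.

## Working session

There is one attempt and no reset: what is moved stays moved. The work goes in short steps, Python scripts to look and compute and a tool call to move; the robot and the scene stay as the last step left them, time stands still between calls to the robot, and variables do not carry over. Pictures are saved under pics/ and viewed, on a budget of 10 in all, crops included, one or two more only if the job needs it, and the job is handed in when it is done.

Besides the shell and the picture viewer there is one more tool, called after "Request:" as name(argument=value, ...) on one line, values as JSON. jog_arm: Moves the arm, as the interface text tells. Its arguments: {"type":"object","properties":{"plan":{"type":"array"},"grip":{"type":"number"},"squeeze":{"type":"number"}},"required":["plan"]}

```bash
ls; mkdir -p pics; cat > h.py <<'E'
import numpy as np, cv2
from cell import r, grab_frame, calibration, boxes_of, silhouettes, landmark_of
def st():
    s=r.state(); print('t',round(s['time'],2),'p',np.round(s['ee_pos'],4),'w',round(s['width'],4),'F',np.round(s['wrist_force'],1),'q',np.round(s['joint_positions'],2)); print(np.round(s['ee_rot'],3).tolist()); return s
E
python3 - <<'E'
from h import *
s=st(); print(r.tip_reach)
a=grab_frame('scene'); b=grab_frame('top')
cv2.imwrite('pics/scene.png',a); cv2.imwrite('pics/top.png',b)
for cam in ('top','scene'):
  for l in ('mouth','vise','cap','cap_center','organizer','bin','tub','tub_in','spray_can','detergent','nut_driver','flap_edge','wrench'):
    try: print(cam,l,[(round(d['p'],2),np.round(d['point'],3).tolist()) for d in landmark_of(cam,l)[:4]])
    except Exception as e: print(cam,l,e)
st()
E
```

```text
pics
t 0.0 p [ 0.1856 -0.6223  0.247 ] w 0.0855 F [-0.3  0.3 -0.1] q [-1.36  0.12  1.65 -0.    1.37 -0.08]
[[0.958, 0.286, -0.0], [0.286, -0.958, 0.002], [0.0, -0.002, -1.0]]
0.017
top mouth [(0.4, [0.459, -0.325, 0.182])]
top vise [(0.71, [0.454, -0.326, -0.002])]
top cap [(0.79, [0.593, -0.388, -0.0]), (0.72, [0.292, -0.339, 0.001]), (0.6, [0.454, -0.329, 0.152])]
top cap_center [(0.97, [0.598, -0.383, 0.044]), (0.88, [0.453, -0.326, 0.18]), (0.67, [0.291, -0.335, 0.045]), (0.37, [0.584, 0.115, -0.0])]
top organizer [(0.82, [0.476, 0.332, -0.002])]
top bin [(0.7, [0.454, -0.324, 0.182]), (0.67, [0.464, 0.389, 0.002]), (0.22, [0.508, -0.01, 0.0])]
top tub []
top tub_in [(0.59, [0.593, 0.002, 0.005]), (0.18, [0.51, -0.006, 0.002])]
top spray_can [(0.68, [0.481, -0.239, -0.001])]
top detergent []
top nut_driver [(0.76, [0.509, -0.008, 0.001])]
top flap_edge [(0.74, [0.59, 0.295, 0.169])]
top wrench [(0.8, [0.511, 0.307, 0.006])]
scene mouth []
scene vise [(0.7, [0.451, -0.33, 0.0])]
scene cap [(0.69, [0.486, -0.24, -0.004]), (0.67, [0.291, -0.336, 0.002]), (0.63, [0.454, -0.331, 0.148
[... 189 characters left out ...]
0.004])]
scene bin [(0.94, [0.466, 0.386, 0.005])]
scene tub [(0.82, [0.599, -0.001, 0.003])]
scene tub_in [(0.66, [0.602, -0.002, 0.002])]
scene spray_can [(0.57, [0.487, -0.242, 0.001])]
scene detergent [(0.69, [0.586, 0.117, -0.0]), (0.53, [0.454, -0.332, 0.182])]
scene nut_driver [(0.71, [0.598, -0.001, -0.001]), (0.69, [0.513, -0.006, 0.007]), (0.35, [0.586, 0.297, 0.169])]
scene flap_edge [(0.72, [0.589, 0.294, 0.168])]
scene wrench [(0.93, [0.517, 0.31, 0.005]), (0.46, [0.598, -0.005, 0.001]), (0.16, [0.472, 0.33, 0.0])]
t 1.4 p [ 0.1857 -0.6229  0.2483] w 0.0853 F [ 0.3 -0.9  0.3] q [-1.36  0.12  1.65 -0.    1.37 -0.08]
[[0.958, 0.286, -0.0], [0.286, -0.958, -0.0], [-0.0, 0.0, -1.0]]
```

View pics/scene.png

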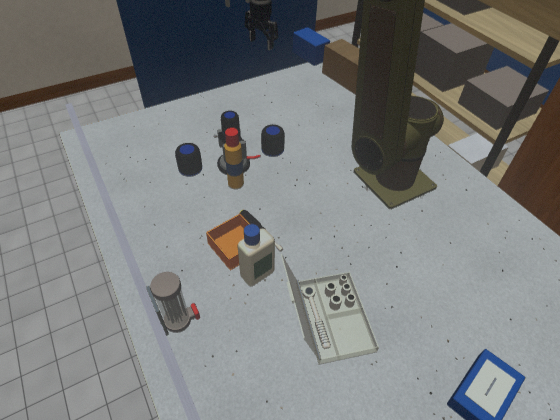

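View pics/top.png

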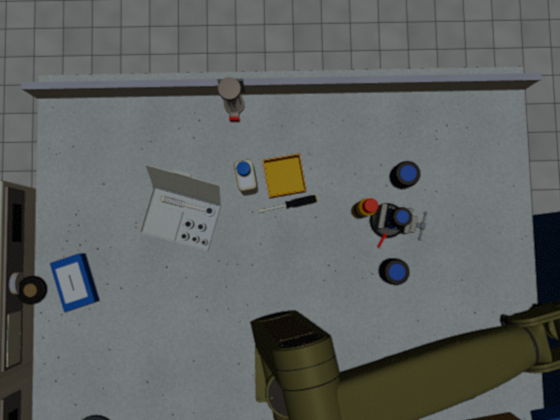

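The scene shows the vise flashlight at about (230,120), the spray can next to it at (233,150), and two larger caps on the counter at (188,157) and (272,138). The top view agrees: vise cap at (402,216), decoys at (405,174) and (396,271). Next I'll move above the cap, pre-rotated so that J6 has room to unscrew.

Request:
jog_arm(plan=[[[2,-1,-4],[0,0,0.12]],[[6,-3,-8],[0,0,0.28]],[[10,-6,-9],[0,0,0.45]],[[14,-8.5,-9],[0,0,0.62]],[[18,-11,-9],[0,0,0.8]],[[22,-13.5,-9],[0,0,0.97]],[[26,-16,-9],[0,0,1.14]],[[30,-18.5,-9],[0,0,1.31]],[[33,-20,-9],[0,0,1.48]],[[34,-20.6,-9],[0,0,1.65]],[[34,-20.6,-9],[0,0,1.65]]], grip=1, squeeze=70)

```text
time: 2.78
ee_pos: [0.4531, -0.3277, 0.3383]
ee_rot: [[0.213, -0.977, -0.0], [-0.977, -0.213, -0.0], [0.0, 0.0, -1.0]]
wrist_force: [-0.4, -0.6, 0.0]
width: 0.0852
```

```bash
python3 - <<'E'
from h import *
s=st()
a=grab_frame('wrist'); cv2.imwrite('pics/w1.png',a)
print(calibration('wrist'))
for l in ('cap_center','cap','spray_can'):
  for f in (landmark_of,boxes_of):
    print(f.__name__,l,[(round(d['p'],2),np.round(d['point'],4).tolist()) for d in f('wrist',l)[:3]])
E
```

```text
t 2.77 p [ 0.4531 -0.3277  0.3383] w 0.0852 F [-0.4 -0.6  0. ] q [-0.72 -0.12  1.74 -0.    1.52  2.21]
[[0.213, -0.977, -0.0], [-0.977, -0.213, -0.0], [0.0, 0.0, -1.0]]
{'fx': 365.2769520325951, 'fy': 365.2769520325951, 'cx': 282.1993379867789, 'cy': 207.66147876452902, 'mount': array([[-9.65513786e-04, -9.58822986e-01, -2.84002728e-01,
         7.27381386e-02],
       [ 9.99999495e-01, -1.00446150e-03, -8.49472743e-06,
         1.13388524e-03],
       [-2.77124866e-04, -2.84002593e-01,  9.58823472e-01,
        -1.25074116e-01],
       [ 0.00000000e+00,  0.00000000e+00,  0.00000000e+00,
         1.00000000e+00]])}
call cap_center [(0.62, [0.453, -0.3286, 0.1826])]
call cap_center [(0.93, [0.5849, -0.3794, 0.0863]), (0.83, [0.3084, -0.3372, 0.0867]), (0.75, [0.4558, -0.3329, 0.2115])]
call cap [(0.95, [0.2935, -0.3347, -0.0008]), (0.89, [0.456, -0.3234, 0.1517]), (0.62, [0.5916, -0.3859, 0.0028])]
call cap [(0.73, [0.3059, -0.3427, 0.0828]), (0.69, [0.5833, -0.3843, 0.0894]), (0.58, [0.4533, -0.33, 0.2103])]
call spray_can [(0.87, [0.4825, -0.2419, -0.0059])]
call spray_can [(0.85, [0.4819, -0.2572, 0.1772])]
```

View pics/w1.png

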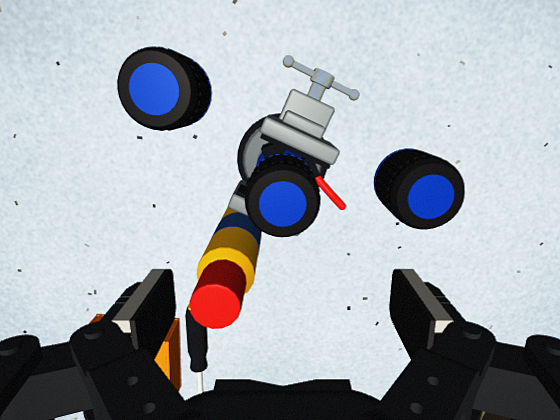

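The wrist view shows the vise cap's top at (283,203), which gives (0.452,-0.329). That matches the networks. The spray can's top is at (218,306), clear of the fingers. I'll descend and grip.

Request:
jog_arm(plan=[[[0.1,0.1,4],[0,0,0]],[[0.1,0.1,8.5],[0,0,0]],[[0.1,0.1,12],[0,0,0]],[[0.1,0.1,14],[0,0,0]],[[0.1,0.1,14.9],[0,0,0]],[[0.1,0.1,14.9],[0,0,0]]])

```text
time: 3.88
ee_pos: [0.4521, -0.3298, 0.1898]
ee_rot: [[0.209, -0.978, 0.0], [-0.978, -0.209, -0.0], [0.0, -0.0, -1.0]]
wrist_force: [0.3, -0.4, -0.3]
width: 0.0854
```

Request:
jog_arm(plan=[[[0,0,0],[0,0,0]],[[0,0,0],[0,0,0]],[[0,0,0],[0,0,0]],[[0,0,0],[0,0,0]],[[0,0,0],[0,0,0]]], grip=-1, squeeze=70)

```text
time: 4.5
ee_pos: [0.4532, -0.3301, 0.1912]
ee_rot: [[0.209, -0.978, 0.004], [-0.978, -0.209, -0.002], [0.003, -0.003, -1.0]]
wrist_force: [4.0, 0.5, 5.3]
width: 0.055
```

Request:
jog_arm(plan=[[[0,0,0],[0,0,-0.1]],[[0,0,0],[0,0,-0.25]],[[0,0,0],[0,0,-0.4]],[[0,0,-0.02],[0,0,-0.55]],[[0,0,-0.06],[0,0,-0.7]],[[0,0,-0.1],[0,0,-0.85]],[[0,0,-0.14],[0,0,-1.0]],[[0,0,-0.18],[0,0,-1.15]],[[0,0,-0.22],[0,0,-1.3]],[[0,0,-0.25],[0,0,-1.45]],[[0,0,-0.29],[0,0,-1.6]],[[0,0,-0.29],[0,0,-1.6]]])

```text
time: 6.0
ee_pos: [0.4543, -0.3283, 0.1941]
ee_rot: [[0.971, 0.238, 0.006], [0.238, -0.971, 0.002], [0.007, -0.001, -1.0]]
wrist_force: [7.7, 7.0, 7.6]
width: 0.055
```

```bash
python3 - <<'E'
from h import *
s=st();print(s['ft_torque'])
a=grab_frame('wrist'); cv2.imwrite('pics/w2.png',a)
E
```

```text
t 6.0 p [ 0.4543 -0.3283  0.1941] w 0.055 F [7.7 7.  7.6] q [-0.72 -0.03  1.91  0.01  1.27  0.6 ]
[[0.971, 0.238, 0.006], [0.238, -0.971, 0.002], [0.007, -0.001, -1.0]]
[ 1.13963095 -1.38381748  0.04804348]
```

View pics/w2.png

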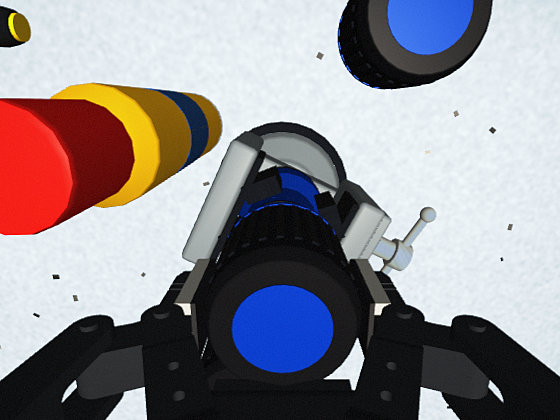

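The cap is held squarely between the pads and turning; I'll correct the slight lateral load and continue.

Request:
jog_arm(plan=[[[0.1,-0.05,-0.05],[0,0,-0.12]],[[0.2,-0.08,-0.1],[0,0,-0.28]],[[0.2,-0.08,-0.15],[0,0,-0.44]],[[0.2,-0.08,-0.2],[0,0,-0.6]],[[0.2,-0.08,-0.24],[0,0,-0.76]],[[0.2,-0.08,-0.28],[0,0,-0.92]],[[0.2,-0.08,-0.32],[0,0,-1.08]],[[0.2,-0.08,-0.36],[0,0,-1.24]],[[0.2,-0.08,-0.4],[0,0,-1.4]],[[0.2,-0.08,-0.44],[0,0,-1.56]],[[0.2,-0.08,-0.48],[0,0,-1.72]],[[0.2,-0.08,-0.5],[0,0,-1.8]]])

```text
time: 7.55
ee_pos: [0.453, -0.3269, 0.1971]
ee_rot: [[-0.455, 0.891, -0.002], [0.891, 0.455, 0.004], [0.004, -0.0, -1.0]]
wrist_force: [-1.7, 4.9, 4.5]
width: 0.055
```

Request:
jog_arm(plan=[[[0,-0.1,-0.08],[0,0,-0.15]],[[0,-0.1,-0.15],[0,0,-0.3]],[[0,-0.1,-0.2],[0,0,-0.45]],[[0,-0.1,-0.25],[0,0,-0.6]],[[0,-0.1,-0.3],[0,0,-0.7]],[[0,-0.1,-0.3],[0,0,-0.7]]])

```text
time: 8.3
ee_pos: [0.4519, -0.3281, 0.1996]
ee_rot: [[-0.92, 0.392, -0.003], [0.392, 0.92, 0.002], [0.003, 0.001, -1.0]]
wrist_force: [-2.4, 2.7, 1.3]
width: 0.0552
```

```bash
python3 - <<'E'
from h import *
s=st();print(s['ft_torque'])
a=grab_frame('wrist'); cv2.imwrite('pics/w3.png',a)
for c in ('wrist','top','scene'):
  if c!='wrist': grab_frame(c)
  for l in ('cap_center','cap'):
    print(c,l,[(round(d['p'],2),np.round(d['point'],4).tolist()) for d in landmark_of(c,l)[:4]])
E
```

```text
t 8.3 p [ 0.4519 -0.3281  0.1996] w 0.0552 F [-2.4  2.7  1.3] q [-0.72 -0.04  1.9  -0.    1.28 -1.89]
[[-0.92, 0.392, -0.003], [0.392, 0.92, 0.002], [0.003, 0.001, -1.0]]
[0.41659994 0.23110233 0.01586165]
wrist cap_center []
wrist cap [(0.85, [0.2933, -0.3356, -0.0026]), (0.8, [0.4541, -0.3249, 0.1572])]
top cap_center [(0.74, [0.5965, -0.3817, 0.0434]), (0.4, [0.4543, -0.3299, -0.0039])]
top cap [(0.88, [0.5934, -0.3869, -0.0011]), (0.24, [0.4805, -0.2385, 0.0017])]
scene cap_center [(0.95, [0.2932, -0.331, 0.0448]), (0.73, [0.4556, -0.3295, 0.1867])]
scene cap [(0.94, [0.2919, -0.3358, 0.0027]), (0.63, [0.4539, -0.3335, 0.1593]), (0.58, [0.5948, -0.3797, -0.002]), (0.4, [0.5887, 0.2963, 0.1695])]
```

Request:
jog_arm(plan=[[[0,0,-0.2],[0,0,0]],[[0,0,-0.5],[0,0,0]],[[0,0,-0.8],[0,0,0]]])

```text
time: 9.12
ee_pos: [0.4534, -0.3294, 0.2087]
ee_rot: [[-0.92, 0.391, 0.002], [0.391, 0.92, -0.002], [-0.002, -0.001, -1.0]]
wrist_force: [0.2, -0.3, -1.8]
width: 0.0547
```

It came free: it rose 9 mm with only about 1.8 N of load. I'll lift clear and carry it toward the bin.

Request:
jog_arm(plan=[[[0,0,-2.5],[0,0,0]],[[0,0,-6],[0,0,0]],[[0,0,-9],[0,0,0]],[[0.7,1.7,-10.5],[0,0,0]],[[2,5,-11],[0,0,-0.02]],[[4,10,-11],[0,0,-0.04]],[[6,15,-11],[0,0,-0.06]],[[8,20,-11],[0,0,-0.08]],[[10,25,-11],[0,0,-0.1]],[[12.1,30,-11],[0,0,-0.1]],[[14.1,35,-11],[0,0,-0.1]],[[16.2,40,-11],[0,0,-0.1]]])

```text
time: 10.62
ee_pos: [0.4593, 0.1052, 0.318]
ee_rot: [[-0.955, 0.297, 0.001], [0.297, 0.955, 0.0], [-0.001, 0.0, -1.0]]
wrist_force: [0.3, -0.6, -0.8]
width: 0.0549
```

Request:
jog_arm(plan=[[[2.2,4.5,0],[0,0,0]],[[4.3,9,0],[0,0,0]],[[6.5,14,0],[0,0,0]],[[8.3,18.5,0],[0,0,0]],[[9.6,22,0],[0,0,0]],[[10.2,24,0],[0,0,0]],[[10.4,25,0],[0,0,0]],[[10.4,25,0],[0,0,0]],[[10.4,25,0],[0,0,0]]])

```text
time: 11.75
ee_pos: [0.4354, 0.3715, 0.3183]
ee_rot: [[-0.954, 0.298, 0.0], [0.298, 0.954, -0.0], [-0.0, -0.0, -1.0]]
wrist_force: [-0.7, -0.3, -1.4]
width: 0.0547
```

```bash
python3 - <<'E'
from h import *
s=st()
a=grab_frame('wrist'); b=grab_frame('scene'); cv2.imwrite('pics/w4.png',np.vstack([a,cv2.resize(b[60:380,200:440],(560,746))[:180]])[:600])
b=grab_frame('scene')
cv2.imwrite('pics/ws4.png',np.hstack([cv2.resize(a,(400,300)),cv2.resize(b[120:390,180:420],(360,405))[:300]]))
for c,l in (('wrist','bin'),('wrist','organizer'),('wrist','cap'),('scene','cap'),('scene','cap_center'),('scene','bin'),('top','bin')):
  if c=='top': grab_frame(c)
  print(c,l,[(round(d['p'],2),np.round(d['point'],4).tolist()) for d in landmark_of(c,l)[:4]])
E
```

```text
t 11.75 p [0.4354 0.3715 0.3183] w 0.0547 F [-0.7 -0.3 -1.4] q [ 0.61 -0.08  1.74 -0.    1.48 -0.65]
[[-0.954, 0.298, 0.0], [0.298, 0.954, -0.0], [-0.0, -0.0, -1.0]]
wrist bin []
wrist organizer [(0.89, [0.4759, 0.332, 0.0029])]
wrist cap [(0.59, [0.4372, 0.3747, 0.2759])]
scene cap [(0.79, [0.5961, -0.3787, -0.004]), (0.7, [0.4533, -0.3265, 0.1292]), (0.68, [0.4371, 0.3698, 0.2745]), (0.55, [0.2882, -0.3332, 0.0006])]
scene cap_center [(0.92, [0.2945, -0.3311, 0.0428]), (0.91, [0.4351, 0.3681, 0.3051]), (0.89, [0.5922, -0.3813, 0.0431]), (0.63, [0.4531, -0.3259, 0.1798])]
scene bin [(0.58, [0.4622, 0.3848, 0.0041])]
top bin [(0.62, [0.4649, 0.3859, 0.0008])]
```

View pics/ws4.png

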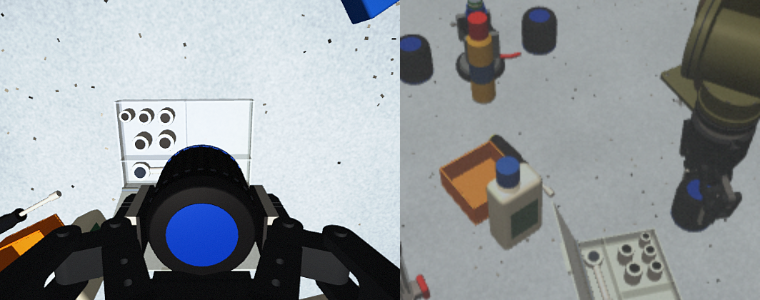

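The cap hangs upright in the grip and the gripper is aligned with the organizer. In the crop the empty bin is at about (220,115), right of the sockets. By pixels its centre is at tool (-2.1,+2.8) cm, and the network gives (-2.35,+2.4), so I'll use the mean.

Request:
jog_arm(plan=[[[-1,1.2,2],[0,0,0]],[[-2.2,2.6,6],[0,0,0]],[[-2.2,2.6,11],[0,0,0]],[[-2.2,2.6,16],[0,0,0]],[[-2.2,2.6,20],[0,0,0]],[[-2.2,2.6,23],[0,0,0]],[[-2.2,2.6,25],[0,0,0]],[[-2.2,2.6,26],[0,0,0]],[[-2.2,2.6,26.3],[0,0,0]],[[-2.2,2.6,26.4],[0,0,0]]])

```text
time: 13.55
ee_pos: [0.4646, 0.3912, 0.0554]
ee_rot: [[-0.955, 0.297, 0.002], [0.297, 0.955, 0.001], [-0.001, 0.002, -1.0]]
wrist_force: [0.9, -1.3, -1.0]
width: 0.0546
```

Request:
jog_arm(plan=[[[0,0,0.2],[0,0,0]],[[0,0,0.4],[0,0,0]],[[0,0,0.4],[0,0,0]]])

```text
time: 13.92
ee_pos: [0.4638, 0.3907, 0.0503]
ee_rot: [[-0.955, 0.297, 0.0], [0.297, 0.955, 0.0], [0.0, 0.0, -1.0]]
wrist_force: [-0.1, -0.4, -2.3]
width: 0.0548
```

Request:
jog_arm(plan=[[[0,0,0.2],[0,0,0]],[[0,0,0.3],[0,0,0]],[[0,0,0.3],[0,0,0]]])

```text
time: 14.3
ee_pos: [0.4637, 0.3906, 0.047]
ee_rot: [[-0.955, 0.297, -0.0], [0.297, 0.955, -0.0], [0.0, -0.0, -1.0]]
wrist_force: [-0.1, -0.2, -0.7]
width: 0.0547
```

Request:
jog_arm(plan=[[[0,0,0.1],[0,0,0]],[[0,0,0.2],[0,0,0]],[[0,0,0.25],[0,0,0]],[[0,0,0.25],[0,0,0]]])

```text
time: 14.8
ee_pos: [0.4639, 0.3907, 0.0448]
ee_rot: [[-0.955, 0.297, -0.0], [0.297, 0.955, -0.0], [0.0, -0.0, -1.0]]
wrist_force: [0.3, -0.5, 0.2]
width: 0.0546
```

Request:
jog_arm(plan=[[[0,0,0.05],[0,0,0]],[[0,0,0.05],[0,0,0]],[[0,0,0.05],[0,0,0]],[[0,0,0.05],[0,0,0]]], grip=0.6)

```text
time: 15.3
ee_pos: [0.4639, 0.3907, 0.0443]
ee_rot: [[-0.955, 0.297, 0.0], [0.297, 0.955, 0.0], [-0.0, 0.0, -1.0]]
wrist_force: [0.2, -0.2, -0.4]
width: 0.0683
```

Request:
jog_arm(plan=[[[0,0,-1],[0,0,0]],[[0,0,-3],[0,0,0]],[[0,0,-7],[0,0,0]],[[0,0,-12],[0,0,0]],[[0,0,-17],[0,0,0]],[[0,0,-22],[0,0,0]],[[0,0,-25],[0,0,0]],[[0,0,-26],[0,0,0]]])

```text
time: 16.3
ee_pos: [0.4646, 0.3912, 0.309]
ee_rot: [[-0.955, 0.297, 0.006], [0.297, 0.955, 0.004], [-0.004, 0.005, -1.0]]
wrist_force: [-0.1, -0.4, -0.6]
width: 0.0683
```

```bash
python3 - <<'E'
from h import *
s=st()
a=grab_frame('wrist'); b=grab_frame('scene')
cv2.imwrite('pics/ws5.png',np.hstack([cv2.resize(a,(400,300)),cv2.resize(b[120:390,180:420],(360,405))[105:]]))
for c,l in (('wrist','cap'),('scene','cap'),('scene','mouth'),('scene','cell_center'),('scene','tub_in')):
  print(c,l,[(round(d['p'],2),np.round(d['point'],4).tolist()) for d in landmark_of(c,l)[:4]])
E
```

```text
t 16.3 p [0.4646 0.3912 0.309 ] w 0.0683 F [-0.1 -0.4 -0.6] q [ 0.61 -0.    1.68  0.    1.46 -0.66]
[[-0.955, 0.297, 0.006], [0.297, 0.955, 0.004], [-0.004, 0.005, -1.0]]
wrist cap [(0.84, [0.4658, 0.3899, 0.0042]), (0.28, [0.4756, 0.3315, -0.0014])]
scene cap [(0.93, [0.2922, -0.3363, -0.0004]), (0.72, [0.596, -0.3791, -0.0032]), (0.61, [0.4671, 0.3861, 0.0021])]
scene mouth [(0.39, [0.4522, -0.3274, 0.1802])]
scene cell_center [(0.59, [0.4539, -0.3289, 0.1593]), (0.15, [0.4543, -0.3288, 0.1271])]
scene tub_in [(0.77, [0.5996, 0.0008, 0.001]), (0.38, [0.5109, -0.0067, 0.0013])]
```

View pics/ws5.png

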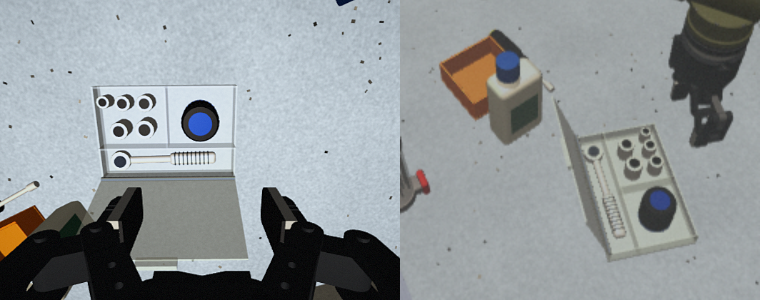

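The cap stands upright in the empty front bin, at (200,122) in the left crop. I'll go back to the flashlight with the jaws turned 90° so they stay clear of the spray can.

Request:
jog_arm(plan=[[[-0.6,-2,-1],[0,0,0.05]],[[-2,-7,-2],[0,0,0.15]],[[-3.6,-12.5,-2],[0,0,0.28]],[[-5.2,-18,-2],[0,0,0.42]],[[-6.8,-23.5,-2],[0,0,0.56]],[[-8.4,-29,-2],[0,0,0.7]],[[-10,-34.5,-2],[0,0,0.84]],[[-11.7,-40,-2],[0,0,0.98]],[[-13.3,-45.5,-2],[0,0,1.12]],[[-14.9,-51,-2],[0,0,1.26]],[[-16.5,-56.5,-2],[0,0,1.4]],[[-18,-61.5,-2],[0,0,1.54]]], grip=0.6)

```text
time: 18.15
ee_pos: [0.4515, -0.2525, 0.3247]
ee_rot: [[0.275, 0.961, 0.0], [0.961, -0.275, -0.001], [-0.0, 0.0, -1.0]]
wrist_force: [0.9, 0.3, 0.2]
width: 0.0684
```

```bash
python3 - <<'E'
from h import *
s=st()
R=s['ee_rot'];print('shift',np.round(R.T@(np.array([.453,-.3285,.3])-s['ee_pos']),4))
E
```

```text
t 18.15 p [ 0.4515 -0.2525  0.3247] w 0.0684 F [0.9 0.3 0.2] q [-0.61 -0.21  1.85 -0.    1.5  -0.33]
[[0.275, 0.961, 0.0], [0.961, -0.275, -0.001], [-0.0, 0.0, -1.0]]
shift [-0.0727  0.0223  0.0247]
```

Request:
jog_arm(plan=[[[-3.5,1.1,1],[0,0,0]],[[-6.3,2,2],[0,0,0]],[[-7.3,2.2,2.4],[0,0,0]],[[-7.3,2.2,2.4],[0,0,0]],[[-7.3,2.2,2.4],[0,0,0]]])

```text
time: 18.77
ee_pos: [0.4546, -0.3255, 0.3009]
ee_rot: [[0.267, 0.964, 0.001], [0.964, -0.267, -0.0], [-0.0, 0.001, -1.0]]
wrist_force: [-0.2, 0.3, 0.4]
width: 0.0685
```

```bash
cat >> h.py <<'E'
def px(s,uv,z):
    c=calibration('wrist');M=c['mount'];R=np.array(s['ee_rot']);p=np.array(s['ee_pos'])
    d=R@M[:3,:3]@np.array([(uv[0]-c['cx'])/c['fx'],(uv[1]-c['cy'])/c['fy'],1]);o=p+R@M[:3,3]
    return o+d*(z-o[2])/d[2]
E
python3 - <<'E'
from h import *
s=st()
a=grab_frame('wrist'); cv2.imwrite('pics/w6.png',a)
for l in ('cell','cell_center','mouth'):
  print(l,[(round(d['p'],2),np.round(d['point'],4).tolist()) for d in landmark_of('wrist',l)[:3]])
print([(round(d['p'],2),np.round(d['point'],4).tolist()) for d in boxes_of('wrist','cell')[:3]])
print(px(s,(283,203),.197))
E
```

```text
t 18.77 p [ 0.4546 -0.3255  0.3009] w 0.0685 F [-0.2  0.3  0.4] q [-0.72 -0.11  1.79  0.    1.45 -0.45]
[[0.267, 0.964, 0.001], [0.964, -0.267, -0.0], [-0.0, 0.001, -1.0]]
cell [(0.87, [0.4541, -0.3261, 0.125])]
cell_center [(0.9, [0.4501, -0.327, 0.1637])]
mouth []
[(0.93, [0.4528, -0.3225, 0.1973])]
[ 0.45609108 -0.31913574  0.197     ]
```

View pics/w6.png

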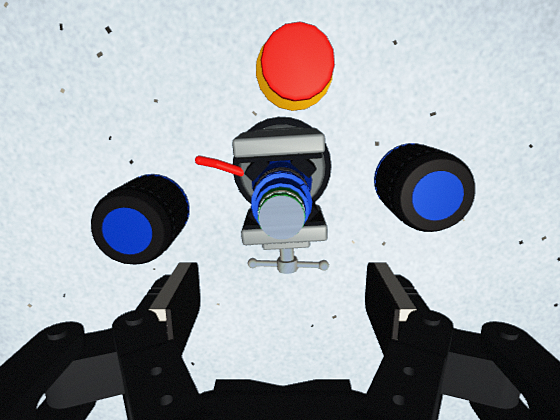

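The green cell's top shows at about (282,214), which gives roughly (0.454,-0.326) at z=0.197. That agrees with the cap axis. I'll descend and grip the protruding 18 mm.

Request:
jog_arm(plan=[[[-0.15,-0.05,3],[0,0,0]],[[-0.15,-0.05,6.5],[0,0,0]],[[-0.15,-0.05,9],[0,0,0]],[[-0.15,-0.05,10],[0,0,0]],[[-0.15,-0.05,10.2],[0,0,0]],[[-0.15,-0.05,10.2],[0,0,0]]])

```text
time: 19.77
ee_pos: [0.4542, -0.3279, 0.1995]
ee_rot: [[0.268, 0.964, 0.001], [0.964, -0.268, -0.001], [-0.001, 0.002, -1.0]]
wrist_force: [0.2, -1.0, -0.6]
width: 0.0684
```

Request:
jog_arm(plan=[[[0,0,0],[0,0,0]],[[0,0,0],[0,0,0]],[[0,0,0],[0,0,0]],[[0,0,0],[0,0,0]],[[0,0,0],[0,0,0]],[[0,0,0],[0,0,0]]], grip=-1, squeeze=45)

```text
time: 20.52
ee_pos: [0.454, -0.3279, 0.1993]
ee_rot: [[0.268, 0.963, 0.001], [0.963, -0.268, -0.001], [-0.001, 0.001, -1.0]]
wrist_force: [-1.5, 0.1, 6.3]
width: 0.0304
```

Request:
jog_arm(plan=[[[0,0,-0.3],[0,0,0]],[[0,0,-0.8],[0,0,0]],[[0,0,-1.4],[0,0,0]],[[0,0,-2],[0,0,0]]])

```text
time: 21.02
ee_pos: [0.4536, -0.3275, 0.2185]
ee_rot: [[0.268, 0.964, -0.0], [0.964, -0.268, 0.0], [0.0, -0.0, -1.0]]
wrist_force: [0.5, -0.6, -0.7]
width: 0.0302
```

Request:
jog_arm(plan=[[[0,0,-1],[0,0,0]],[[0,0,-2.2],[0,0,0]],[[0,0,-3.6],[0,0,0]],[[0,0,-5.5],[0,0,0]],[[0,0,-8],[0,0,0]],[[0,0,-11],[0,0,0]],[[0,0,-13],[0,0,0]],[[0,0,-13],[0,0,0]],[[0,0,-13],[0,0,0]]])

```text
time: 22.15
ee_pos: [0.4534, -0.3273, 0.347]
ee_rot: [[0.268, 0.963, -0.001], [0.963, -0.268, 0.001], [0.001, -0.002, -1.0]]
wrist_force: [-0.5, -0.2, -2.0]
width: 0.03
```

```bash
python3 - <<'E'
from h import *
s=st()
a=grab_frame('wrist'); b=grab_frame('scene'); t=grab_frame('top')
cv2.imwrite('pics/ws7.png',np.hstack([cv2.resize(a,(400,300)),cv2.resize(b[60:285,140:410],(360,300))]))
for c,l in (('wrist','cell'),('scene','cell'),('scene','cell_center'),('top','tub_in'),('scene','detergent')):
  print(c,l,[(round(d['p'],2),np.round(d['point'],4).tolist()) for d in landmark_of(c,l)[:4]])
m=silhouettes('top','tub')
c=calibration('top')
if m:
  ct=max(cv2.findContours(m[0]['mask'].astype('uint8'),0,2)[0],key=cv2.contourArea); print(m[0]['p'],cv2.minAreaRect(ct))
R=s['ee_rot'];print('shift',np.round(R.T@(np.array([.598,0,.32])-s['ee_pos']),4))
E
```

```text
t 22.15 p [ 0.4534 -0.3273  0.347 ] w 0.03 F [-0.5 -0.2 -2. ] q [-0.72 -0.12  1.73 -0.    1.53 -0.45]
[[0.268, 0.963, -0.001], [0.963, -0.268, 0.001], [0.001, -0.002, -1.0]]
wrist cell [(0.94, [0.4537, -0.3273, 0.2744])]
scene cell [(0.6, [0.4532, -0.3268, 0.2748])]
scene cell_center [(0.63, [0.4527, -0.3319, 0.3076]), (0.32, [0.5881, 0.117, 0.0005])]
top tub_in [(0.98, [0.5938, -0.0005, 0.0033])]
scene detergent [(0.84, [0.5876, 0.1169, -0.0004]), (0.57, [0.4501, -0.3318, 0.0018])]
0.65 ((284.3559875488281, 175.7080078125), (39.98089599609375, 38.192039489746094), 79.69515228271484)
shift [0.354  0.0518 0.0272]
```

View pics/ws7.png

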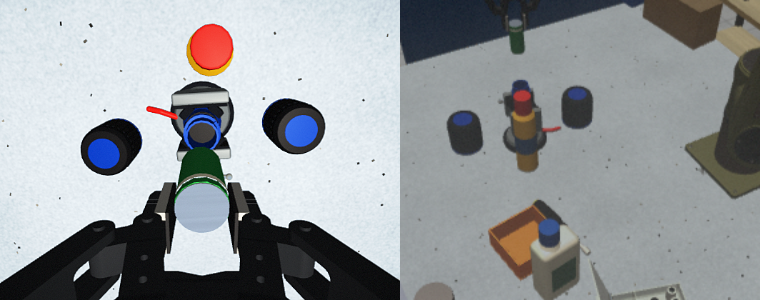

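The cell is fully drawn and hangs upright, bottom at about z=0.275. The barrel is empty. Next, the tub.

Request:
jog_arm(plan=[[[2,0.3,0],[0,0,0]],[[6,0.9,0],[0,0,0]],[[11,1.7,0],[0,0,0]],[[16.5,2.5,0],[0,0,0]],[[22,3.3,0],[0,0,0]],[[27,4.1,0],[0,0,0]],[[31,4.7,0],[0,0,0]],[[33.5,5,0],[0,0,0]],[[34.5,5.2,0],[0,0,0]],[[34.5,5.2,0],[0,0,0]]])

```text
time: 23.85
ee_pos: [0.5961, -0.0085, 0.3481]
ee_rot: [[0.267, 0.964, -0.0], [0.964, -0.267, -0.0], [-0.0, -0.0, -1.0]]
wrist_force: [0.5, -0.5, -1.7]
width: 0.0303
```

Request:
jog_arm(plan=[[[0,0,2],[0,0,0]],[[0,0,6],[0,0,0]],[[0,0,10],[0,0,0]],[[0,0,14],[0,0,0]],[[0,0,18],[0,0,0]],[[0,0,21],[0,0,0]],[[0,0,23.5],[0,0,0]],[[0,0,25],[0,0,0]],[[0,0,25.8],[0,0,0]],[[0,0,26.2],[0,0,0]],[[0,0,26.2],[0,0,0]]])

```text
time: 25.22
ee_pos: [0.5965, -0.0092, 0.0868]
ee_rot: [[0.268, 0.963, 0.001], [0.963, -0.268, -0.0], [0.0, 0.001, -1.0]]
wrist_force: [-0.1, 1.2, -1.5]
width: 0.0301
```

```bash
python3 - <<'E'
from h import *
s=st()
a=grab_frame('wrist'); b=grab_frame('scene')
cv2.imwrite('pics/ws8.png',np.hstack([cv2.resize(a,(400,300)),cv2.resize(b[180:292,190:324],(360,300))]))
for c,l in (('wrist','cell'),('scene','cell'),('scene','cell_center'),('scene','tub_in')):
  print(c,l,[(round(d['p'],2),np.round(d['point'],4).tolist()) for d in landmark_of(c,l)[:2]])
E
```

```text
t 25.23 p [ 0.5965 -0.0092  0.0868] w 0.0301 F [-0.1  1.2 -1.5] q [-0.11  0.16  1.9   0.    1.08  0.17]
[[0.268, 0.963, 0.001], [0.963, -0.268, -0.0], [0.0, 0.001, -1.0]]
wrist cell [(0.7, [0.5932, -0.0084, 0.0155]), (0.26, [0.5924, -0.0068, 0.0511])]
scene cell [(0.74, [0.5956, -0.0121, 0.0148])]
scene cell_center [(0.51, [0.5968, -0.0095, 0.0488])]
scene tub_in [(0.95, [0.5992, 0.0, 0.0016])]
```

View pics/ws8.png

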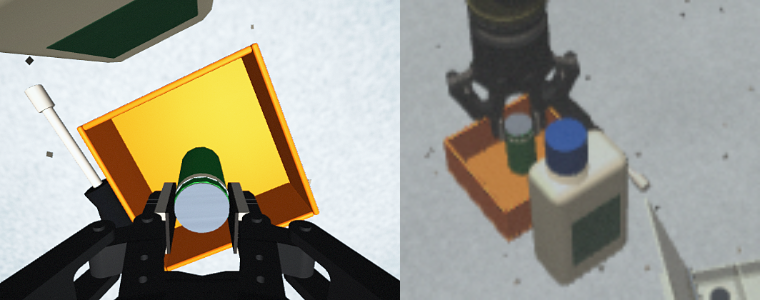

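The cell is inside the tub, well clear of the walls, with its bottom about 10 mm above the floor. I'll lower it gently.

Request:
jog_arm(plan=[[[0,0,0.2],[0,0,0]],[[0,0,0.4],[0,0,0]],[[0,0,0.6],[0,0,0]],[[0,0,0.75],[0,0,0]],[[0,0,0.85],[0,0,0]],[[0,0,0.85],[0,0,0]]])

```text
time: 26.28
ee_pos: [0.5961, -0.0091, 0.0776]
ee_rot: [[0.268, 0.964, -0.0], [0.964, -0.268, 0.0], [-0.0, -0.0, -1.0]]
wrist_force: [-0.0, -0.4, -0.9]
width: 0.03
```

Request:
jog_arm(plan=[[[0,0,0.05],[0,0,0]],[[0,0,0.1],[0,0,0]],[[0,0,0.15],[0,0,0]],[[0,0,0.15],[0,0,0]],[[0,0,0.15],[0,0,0]]])

```text
time: 26.9
ee_pos: [0.5962, -0.0091, 0.0764]
ee_rot: [[0.268, 0.963, 0.0], [0.963, -0.268, -0.0], [0.0, 0.0, -1.0]]
wrist_force: [-1.0, 0.2, -0.4]
width: 0.03
```

Request:
jog_arm(plan=[[[0,0,0.05],[0,0,0]],[[0,0,0.1],[0,0,0]],[[0,0,0.1],[0,0,0]],[[0,0,0.1],[0,0,0]]])

```text
time: 27.4
ee_pos: [0.5964, -0.009, 0.0764]
ee_rot: [[0.268, 0.964, 0.0], [0.964, -0.268, 0.0], [0.0, 0.0, -1.0]]
wrist_force: [-2.6, 0.8, 6.2]
width: 0.0299
```

Contact with the floor is made (TCP stopped at 0.0764, 6 N). I'll relieve the load, open and retreat.

Request:
jog_arm(plan=[[[0,0,-0.08],[0,0,0]],[[0,0,-0.08],[0,0,0]]])

```text
time: 27.65
ee_pos: [0.5963, -0.009, 0.0764]
ee_rot: [[0.268, 0.964, 0.0], [0.964, -0.268, 0.0], [0.0, 0.0, -1.0]]
wrist_force: [-1.8, 1.2, 4.2]
width: 0.0299
```

Request:
jog_arm(plan=[[[0,0,0],[0,0,0]],[[0,0,0],[0,0,0]],[[0,0,0],[0,0,0]],[[0,0,0],[0,0,0]]], grip=0.2)

```text
time: 28.15
ee_pos: [0.5961, -0.0091, 0.0759]
ee_rot: [[0.268, 0.964, -0.0], [0.964, -0.268, -0.0], [-0.0, -0.0, -1.0]]
wrist_force: [0.3, 0.0, 1.2]
width: 0.0512
```

Request:
jog_arm(plan=[[[0,0,-0.5],[0,0,0]],[[0,0,-2],[0,0,0]],[[0,0,-5],[0,0,0]],[[0,0,-10],[0,0,0]],[[0,0,-15],[0,0,0]],[[0,0,-20],[0,0,0]],[[0,0,-24],[0,0,0]],[[0,0,-26],[0,0,0]],[[0,0,-26],[0,0,0]]])

```text
time: 29.28
ee_pos: [0.5966, -0.0091, 0.338]
ee_rot: [[0.268, 0.963, 0.003], [0.963, -0.268, -0.0], [0.001, 0.003, -1.0]]
wrist_force: [-0.3, 0.0, -0.1]
width: 0.0513
```

```bash
python3 - <<'E'
from h import *
s=st()
a=grab_frame('wrist'); b=grab_frame('scene')
cv2.imwrite('pics/ws9.png',np.hstack([cv2.resize(a,(400,300)),cv2.resize(b[100:370,150:390],(360,405))[:300]]))
grab_frame('top')
for c,l in (('wrist','cell'),('scene','cell'),('scene','cap'),('scene','spray_can'),('scene','detergent'),('scene','flap_edge'),('scene','wrench'),('scene','nut_driver'),('top','nut_driver')):
  print(c,l,[(round(d['p'],2),np.round(d['point'],3).tolist()) for d in landmark_of(c,l)[:3]])
E
```

```text
t 29.27 p [ 0.5966 -0.0091  0.338 ] w 0.0513 F [-0.3  0.  -0.1] q [-0.11 -0.04  1.67 -0.    1.51  0.17]
[[0.268, 0.963, 0.003], [0.963, -0.268, -0.0], [0.001, 0.003, -1.0]]
wrist cell [(0.87, [0.596, -0.008, 0.005])]
scene cell [(0.46, [0.595, -0.008, 0.004])]
scene cap [(0.82, [0.291, -0.336, 0.002]), (0.78, [0.595, -0.38, -0.004]), (0.67, [0.467, 0.388, 0.002])]
scene spray_can [(0.79, [0.487, -0.24, -0.003])]
scene detergent [(0.67, [0.587, 0.115, 0.002])]
scene flap_edge [(0.65, [0.59, 0.297, 0.169])]
scene wrench [(0.61, [0.519, 0.309, 0.003])]
scene nut_driver [(0.73, [0.6, -0.0, 0.003]), (0.66, [0.511, -0.008, 0.001])]
top nut_driver []
```

View pics/ws9.png

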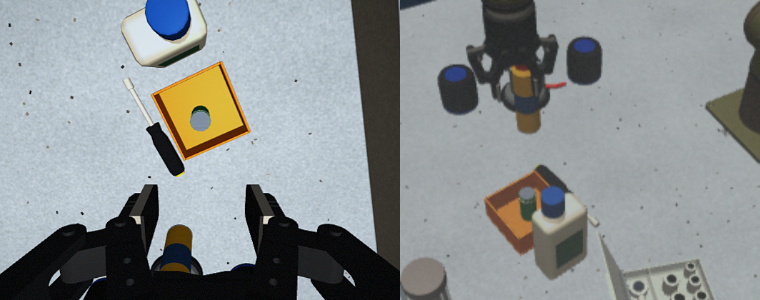

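The cell stands upright in the tub, at (200,118) in the left crop. Everything else is where it was, so I'll hand in.

```bash
python3 -c "
from h import *
print(r.hand_in())"
```

```text
the job is handed in; nothing more can be done
None
```

The job is done and handed in at about 30 s of the allowed 72 s; no verdict was reported.

- **Tail cap:** I unscrewed it in a single 235° grip, so no regrip was needed. It lifted free with about 2 N of load and now stands upright in the empty front bin, with its rim measured on the bin floor. During unscrewing, the lift lagged the thread by 1–2 mm, which I took for slight slip in the pads. It had no effect.
- **Green cell:** I drew it straight out of the barrel and lowered it until it touched the tub floor with about 6 N. It stands upright at (0.596, -0.008).
- **Things left alone:** The last checks put the spray can, detergent bottle, wrench, nut driver and flap edge within network error of their starting positions. The final top view missed the nut driver. The scene camera put its best guess on the tub, with the nut driver second at its old place; the picture shows it undisturbed.

The gripper was clear of everything at hand-in.

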